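Put the amber sheet away in the glass rack

ROBOT

A 6-joint arm with a two-finger parallel gripper is mounted at the origin on the work surface. World frame = base frame: x ahead of the robot, y to its left, z up, the work surface at z = 0. Lengths are in m, angles in degrees, forces in N, time in s.
With the tool pointing down it reaches from about 0.375 to 0.75 m from the base axis. Payload 9 kg.
Tool frame: the origin (TCP) lies at the very end of the fingers, on their centre line; the grasp point (between the pads) lies 19 mm behind it; z points along the fingers, y is the line along which they close (so a half turn about z gives the same grasp; the last joint's range is limited). The gripper opens to 85 mm and grips with 20 to 120 N. Pads are 22 mm wide; open, the fingers measure 114 mm over their backs; the gripper's body (76 mm by 85 mm) begins 54 mm behind the grasp point. The pads swing forward as they close: fully open they stand 13 mm farther back than shut.
Start: joints at [62.813, 5.964, 5.575, 89.605, 0, 77.527], TCP at [0.152, 0.58, 0.231] pointing down, gripper open.
Joint ranges: [-171.21, 171.21], [-48.23, 106.86], [-62.78, 66.21], [-105.2, 120.99], [-86.42, 89.51], [-180, 180]. Speed limits (degrees/s): [127.2, 127.2, 147.25, 180, 180, 180].

INTERFACE

Orientations are given as [roll, pitch, yaw] about the fixed x, y, z axes, in that order (R = Rz(yaw) Ry(pitch) Rx(roll)).
In Python, from station import bot gives the robot as it stands.
- The arm moves only by the shell command python3 -m crank 'ROWS' [OPENING] [FORCE]. ROWS is JSON, a list of rows, each a list of 4 numbers: the shift along the tool's x, y, z as a fraction of full scale, then the turn about the tool's z as a fraction of full scale. In form: [[tx, ty, tz, turn], ...]. A call has 1 to 12 rows; each row shifts and turns the commanded pose from where the row before left it, along the tool's axes as they then stand; what a row does not reach is not made up. Full scale, the value 1, is 0.075 m for a shift and 0.5 rad for a turn. A row lasts 1/10 s, in which the tool goes at most 50 mm and 8.59 degrees, less where a joint would pass 70% of its speed; a pose out of reach is approached as far as the arm can. A call with a number of a shift or a turn outside -1 to 1 is refused whole. A call with a gripper value outside its range is refused whole. OPENING is the finger opening in mm, from 0 to 85.4, set as the call begins (- or left out, the last holds). The fingers move at their own pace and stop on an object; FORCE is the grip in N (left out, the last holds). Time passes only in rows, so rows that do not move let the fingers close. It gives the time, the measured TCP pose, the force, the opening and the grip force at its end, in the units of the state.
- bot.get_obs(): the state, without advancing time (a new reading comes with each control period).
- bot.grab_frame(name): name is "scene" or "top" or "wrist"; returns (picture, depth): 480x640x3 uint8, red, green, blue; 480x640 float32, m along the optical axis (not along the pixel's ray), 0 where there is no reading.
- bot.camera_info(name): a dict with "K" (3x3 intrinsics, pixels), "extrinsics" (4x4, takes a point from world to camera coordinates); the wrist camera has in their place "mount" (4x4, takes a point from camera to tool coordinates, whose origin is the TCP and whose axes are the flange's). Camera axes: x right, y down, z forward; pixel columns grow to the right and rows downward; lengths in m; the calibration is good to about 2 mm. A picture is of the moment at which its call begins: read the wrist's pose just before it. camera_info takes no time and is no camera call.
- bot.finish_job(): hands the job in; it is judged then, once.
The state is a dict: "time_s": time; "q": joint angles; "qvel": joint speeds; "joint_torque": joint torques, N m; "tcp_pos": TCP position; "eef_rot": TCP orientation; "contact_force": force on the tool from outside, world axes, zero at the start; "wrist_torque": the same for the moment, N m; "finger_gap": opening from 0.0 (shut) to 1.0 (fully open); "grasp_force": force on a finger pad.
Only numpy, scipy, OpenCV 4.12 (cv2) and the standard library are available. Lean on these libraries where they do the work, as an engineer would, in place of code of your own. Each camera call takes 0.05 s, during which the arm holds its last target. There are 200 camera calls.

TASK

The amber sheet of glass has been looked at on the light panel: put it away in the bench rack. Tip it up off the panel by its overhanging edge until it stands leaning on the lean rail, then slide it along the sill, through the red sprung keeper, until it stands home against the end stop of its slot and the keeper has swung shut behind it. Keep its lower edge on the sill the whole time, never let it drop or slap, and leave the stored sheets and the things on the bench where they are.

Things in the scene. Friction and masses are not known exactly. Their poses are not given: they have to be found in the camera images.
- rack: wooden bench rack, fixed. Frame: x away from the robot at yaw 0, y left, z up; origin on the bench top, below the foot of the rails. Sill, rails, slots and keeper are raked together: their 'up' leans 7 deg to +x and their floor falls 7 deg to +x, so a standing sheet leans on the rails. Rack x, y, z below are in mm in this frame; 'above the floor' is along the raked up
- sill (a point): point where the sill floor meets the face of the foot rail: rack (0, 135, 14). The sill runs along y (-37 to 225), 32 wide. The rails' face is the raked plane through this line; foot rail to 16 above the floor, lean rail from 66 to 80 above it, both 12 thick on the +x side, posts behind them to 86; open between the rails
- slot_mouth (a point): mouth of the empty slot, rack (-8, -37, 15), on its floor. The sill runs straight into it. 16 wide from the rails' face to the first divider, open above; dividers 72 high, y -152 to -37; end stop face at y -152, 55 high. Three slots nearer the robot hold stored sheets
- panel_top (a point): middle of the upper, robot-side edge of the light panel's white face: rack (-77, 135, 71). Panel 12 thick, 174 long (y 48 to 222), its face 64 wide, slopes 38 deg, rising towards the robot; open space below and on the robot side of this edge
- sheet: amber glass sheet 8 thick, 130 long, 120 high, 0.23 to 0.42 kg. Origin: middle of its lower edge, mid thickness. x thickness, y length, z lower to upper edge. At the start it lies on the light panel, lower edge in the corner of sill and foot rail (origin at rack y 120 to 150), rising 38 deg from level towards the robot. Upper edge overhangs the panel by 28, its underside about 88 above the bench
- sheet_top (a point): middle of the sheet's upper edge, 120 mm from its origin; about 91 mm above the bench at the start
- home (a point): where the sheet's origin is when it stands home: rack (-4, -87, 14.5), its face on the rails and its leading end against the end stop (trailing end then at rack y -22)
- keeper (a joint): red sprung keeper flap, rad: 0 shut, up to 1.5 open. Stands across the sill at rack y 8.5, 6 thick, hinge pin at x -31, free end at x -3; from 2 to 30 above the floor (top 48 above the bench; its post, x -41 to -33, to 53). Swings only to -y, into the rack; under 1 N opens it; lies on the passing sheet at about 0.6 rad and springs shut once the sheet's trailing end is past rack y -10 or so
- keeper_tip (a point): middle of the free end of the keeper flap, 28 mm from its hinge
- stored0: teal stored glass sheet, 8 mm thick, standing in a slot nearer the robot, 104 high; bystander. Origin: middle of its lower edge
- stored1: blue stored glass sheet, 8 mm thick, standing in a slot nearer the robot, 112 high; bystander. Origin: middle of its lower edge
- stored2: rose stored glass sheet, 8 mm thick, standing in a slot nearer the robot, 96 high; bystander. Origin: middle of its lower edge
- solder: steel spool of solder, 60 dia x 40 high, on the bench behind the rack; bystander. Origin: centre of its underside
- flux: white jar of flux, 44 dia x 95 high, behind the rack; bystander. Origin: centre of its underside
- cutter: brass pencil glass cutter lying on the bench behind the rack, 140 long; bystander. Origin: on the bench below its middle
- pliers: blue-handled running pliers lying beyond the left end of the rack, 150 long, 18 high; bystander. Origin: on the bench below its middle
- bowl: blue plastic bowl, 110 dia x 45 high, to the right of the rack; bystander. Origin: centre of its underside
Mind the look-alikes: they are no part of the job. What is meant by the sheet is not green, and is the larger of those in its own colour.

How it is judged:
By the outcome, as a careful person would: the job done as asked, in the order asked, and still so for the second after the job is handed in, with the robot touching nothing.
It also fails if it takes over 64 s, if anything falls off the work surface, if the arm or the gripper's body presses on something with over 40 N, if the wrist force passes 120 N, or if a joint passes its speed limit or range.

## Working session

There is one attempt and no reset: what is moved stays moved. The work goes in short steps, Python scripts to look and compute and a shell command to move; the robot and the scene stay as the last step left them, time stands still between calls to the robot, and variables do not carry over. Pictures are saved under pics/ and viewed, at most 15 in all, crops included, and the job is handed in when it is done.

```bash
mkdir -p pics; ls; python3 - <<'E'
from station import bot
import cv2,numpy as np
print(bot.get_obs())
for n in ["scene","top"]:
    im,d=bot.grab_frame(n); cv2.imwrite(f"pics/{n}0.png",im[:,:,::-1]); np.savez(f"{n}0.npz",im=im,d=d)
    i=bot.camera_info(n); print(n,i)
print(bot.camera_info("wrist"))
E
```

```text
pics
{'time_s': 0.0, 'q': array([ 6.28153322e+01,  5.99861036e+00,  5.52666482e+00,  8.96056081e+01,
       -1.22210693e-03,  7.75271800e+01]), 'qvel': array([ 0.09804809,  0.13237522, -0.00519007, -0.05904733,  0.04946039,
       -0.01101171]), 'joint_torque': array([-1.13154394e-03, -5.56929481e+01,  5.03648543e+01,  1.68925838e-02,
       -5.31374244e-04, -2.58234871e-05]), 'tcp_pos': array([0.15220642, 0.58001812, 0.23051863]), 'eef_rot': array([-1.79924013e+02, -1.55564831e-02,  1.65288143e+02]), 'contact_force': array([ 0.64292455, -0.50779413,  1.14685241]), 'wrist_torque': array([-0.02074736,  0.02719357, -0.01611062]), 'grasp_force': 0.0, 'finger_gap': 1.0020513550642323}
scene {'K': array([[480.25856909,   0.        , 312.7471733 ],
       [  0.        , 480.25856909, 236.01802154],
       [  0.        ,   0.        ,   1.        ]]), 'extrinsics': array([[-0.36389771,  0.93136065, -0.01207448,  0.17513154],
       [ 0.70335975,  0.26626953, -0.65907936, -0.39906005],
       [-0.61062551, -0.24833017, -0.75197647,  1.60175573],
       [ 0.        ,  0.        ,  0.        ,
[... 349 characters left out ...]
5.95956235e-01],
       [ 2.12193844e-01, -3.31403902e-03, -9.77221976e-01,
         9.06471341e-01],
       [ 0.00000000e+00,  0.00000000e+00,  0.00000000e+00,
         1.00000000e+00]])}
{'K': array([[429.31305222,   0.        , 323.93727722],
       [  0.        , 429.31305222, 234.3375877 ],
       [  0.        ,   0.        ,   1.        ]]), 'mount': array([[ 9.25253804e-04, -9.55427322e-01, -2.95224960e-01,
         7.55237185e-02],
       [ 9.99999553e-01,  8.26742225e-04,  4.58502154e-04,
         1.51223531e-03],
       [-1.93990545e-04, -2.95225252e-01,  9.55427660e-01,
        -1.42961774e-01],
       [ 0.00000000e+00,  0.00000000e+00,  0.00000000e+00,
         1.00000000e+00]])}
```

View pics/top0.png

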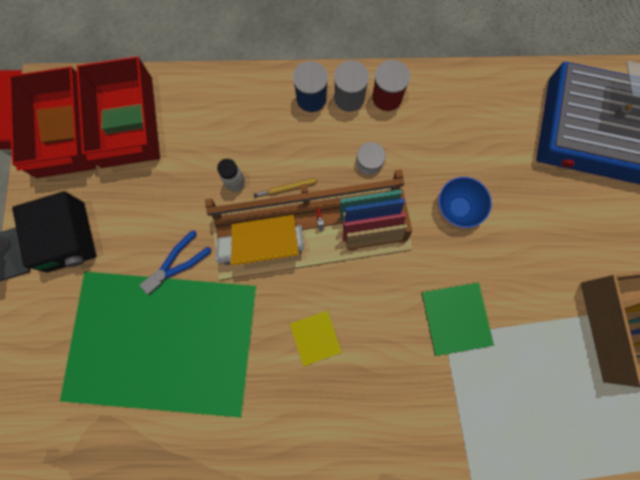

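View pics/scene0.png

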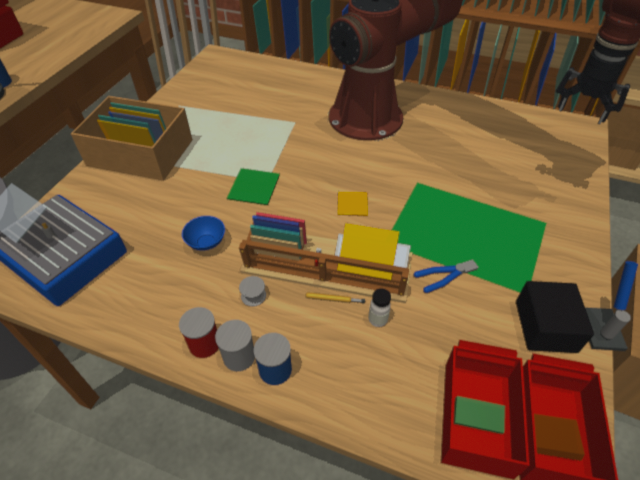

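```bash
cat > h.py <<'E'
import numpy as np,cv2
from station import bot
def pts(n,d,T=None,info=None):
    i=info or bot.camera_info(n);K=i["K"]
    v,u=np.mgrid[:480,:640]
    c=np.stack([(u-K[0,2])/K[0,0]*d,(v-K[1,2])/K[1,1]*d,d],-1)
    E=np.linalg.inv(i["extrinsics"]) if T is None else T
    return c@E[:3,:3].T+E[:3,3]
def proj(n,P):
    i=bot.camera_info(n);c=P@i["extrinsics"][:3,:3].T+i["extrinsics"][:3,3]
    p=c@i["K"].T; return p[:,:2]/p[:,2:]
def rack(P,x,y,yaw):
    P=np.asarray(P,float)/1000;a=np.radians(yaw);c,s=np.cos(a),np.sin(a)
    return np.stack([x+c*P[:,0]-s*P[:,1],y+s*P[:,0]+c*P[:,1],P[:,2]],-1)
E
python3 - <<'E'
from h import *
for n,box in [("top",(205,280,215,320)),("scene",(215,285,325,420))]:
    z=np.load(n+"0.npz");im,d=z["im"],z["d"];P=pts(n,d)
    h=cv2.cvtColor(im,cv2.COLOR_RGB2HSV)
    m=np.zeros(d.shape,bool);m[box[0]:box[1],box[2]:box[3]]=1
    m&=(h[...,0]>17)&(h[...,0]<28)&(h[...,1]>210)&(h[...,2]>150)&(d>0)
    m=cv2.erode(m.astype(np.uint8),np.ones((3,3)))>0
    Q=P[m];Q=Q[(Q[:,2]>.01)]
    c=np.median(Q,0)
    for _ in range(3):
        _,_,V=np.linalg.svd(Q-Q.mean(0));r=(Q-Q.mean(0))@V[2];Q=Q[abs(r)<.005]
    nn=V[2]*np.sign(V[2][2])
    print(n,len(Q),Q.mean(0),nn,"slope",np.degrees(np.arccos(nn[2])),"yaw",np.degrees(np.arctan2(nn[1],nn[0])), Q[:,2].min(),Q[:,2].max())
    # in-plane rect
    e=np.cross([0,0,1],nn);e/=np.linalg.norm(e);f=np.cross(nn,e)
    q=np.stack([(Q)@e,(Q)@f],-1)*1000
    print(cv2.minAreaRect(q.astype(np.float32)))
    # bright red keeper
    r=((h[...,0]<6)|(h[...,0]>174))&(h[...,1]>180)&(d>0)&(P[...,2]>.015)&(P[...,2]<.07)&(abs(P[...,1]-.05)<.12)&(abs(P[...,0]-.57)<.1)
    k,l,s,cc=cv2.connectedComponentsWithStats(r.astype(np.uint8))
    for j in range(1,k):
        if s[j,4]>6: print("red",s[j],P[l==j].mean(0))
    cv2.imwrite(f"pics/{n}crop.png",cv2.resize(im[150:290,190:450,::-1] if n=="top" else im[200:310,220:440,::-1],None,fx=3,fy=3,interpolation=cv2.INTER_CUBIC))
E
```

```text
top 2002 [0.5954729  0.18595294 0.06108458] [0.61083518 0.08758023 0.78689903] slope 38.103341689529316 yaw 8.159337750329524 0.02339347383975654 0.09643199841793504
((99.89525604248047, -449.15264892578125), (120.03238677978516, 110.6400375366211), 0.17088192701339722)
red [317 209   4   8  23] [0.65354906 0.07613399 0.04317739]
scene 1650 [0.5918514  0.18644932 0.06368415] [0.61063451 0.08538285 0.78729617] slope 38.06645213289682 yaw 7.959857208733712 0.02138438540891463 0.09354958274103375
((101.80191040039062, -452.52838134765625), (122.14653015136719, 108.24712371826172), 0.16491051018238068)
red [315 260   3   6  11] [0.66115343 0.07913343 0.03623717]
```

View pics/topcrop.png

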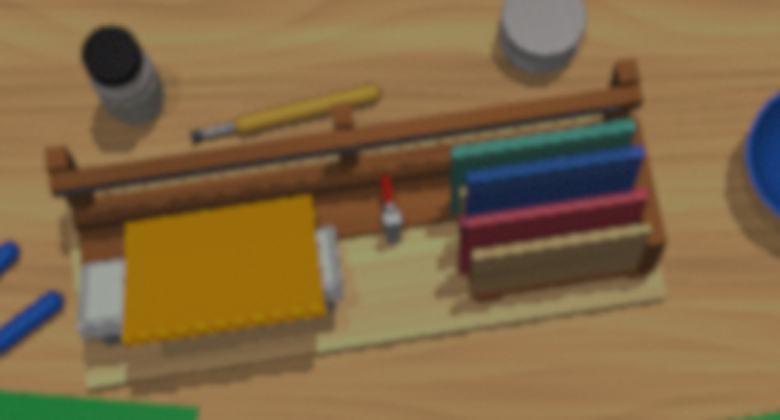

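```bash
cat > ov.py <<'E'
from h import *
import sys
X,Y,W,S=map(float,sys.argv[1:5])
u=np.array([-.788,0,.616]);n=np.array([.616,0,.788]);o=np.array([-1.7,S,17.7])
cor=[o+k*np.array([0,65,0])+h*u+4*n for k,h in((1,0),(1,120),(-1,120),(-1,0))]
ru=np.array([np.sin(np.radians(7)),0,np.cos(np.radians(7))])
rl=lambda y,h:np.array([0,y,14])+h*ru
polys=[cor,[(-77,222,71),(-77,48,71)],[rl(225,80),rl(-152,80)],[(-31,8.5,14+30),(-3,8.5,14+30)],
 [rl(-37,72)+[-16,0,2],rl(-152,72)+[-16,0,2]],[rl(225,16),rl(-37,16)],[(-41,8.5,53),(-33,8.5,53)]]
out=[]
for nme,(a,b,c,d) in {"top":(150,290,190,450),"scene":(200,310,220,440)}.items():
    im=np.load(nme+"0.npz")["im"][a:b,c:d,::-1]
    s=3 if nme=="top" else 3.545
    im=cv2.resize(im,(780,int((b-a)*s)),interpolation=cv2.INTER_CUBIC)
    for p in polys:
        q=((proj(nme,rack(p,X,Y,W))-[c,a]+.5)*s).astype(int)
        cv2.polylines(im,[q.reshape(-1,1,2)],len(p)>2,(255,0,255),1)
    out.append(im)
o=np.vstack(out);cv2.imwrite(sys.argv[5],cv2.resize(o,None,fx=600/o.shape[0],fy=600/o.shape[0],interpolation=cv2.INTER_AREA))
E
python3 - <<'E'
from h import *
nn=np.array([.61073,.0865,.7871]);nn/=np.linalg.norm(nn)
e=np.cross([0,0,1],nn);e/=np.linalg.norm(e);f=np.cross(nn,e)
for ec,fc,m in((.0999,-.44915,[0.5954729,0.18595294,0.06108458]),(.1018,-.45253,[0.5918514,0.18644932,0.06368415])):
    C=e*ec+f*fc+nn*(nn@m);print("sheet face ctr",C)
    a=np.radians(8.06);c,s=np.cos(a),np.sin(a);R=np.array([[c,-s],[s,c]])
    kp=np.array([.6535,.0761]) if ec<.1 else np.array([.661,.079])
    lc=R.T@C[:2];lk=R.T@kp;print("sheet y-keeper y",(lc-lk)*1000)
    S=135;print(C[:2]-R@[-.0465,S/1000])
E
python3 ov.py 0.660 0.060 8.06 135 pics/ov1.png
```

```text
sheet face ctr [0.5973166  0.18549724 0.05970409]
sheet y-keeper y [-40.28981748 116.19406424]
[0.66228562 0.05835056]
sheet face ctr [0.59960933 0.18774093 0.05752264]
sheet y-keeper y [-45.53767272 116.27434941]
[0.66457835 0.06059425]
```

```bash
python3 ov.py 0.662 0.0694 8.06 125 pics/ov2.png
```

```text
(no output)
```

View pics/ov2.png

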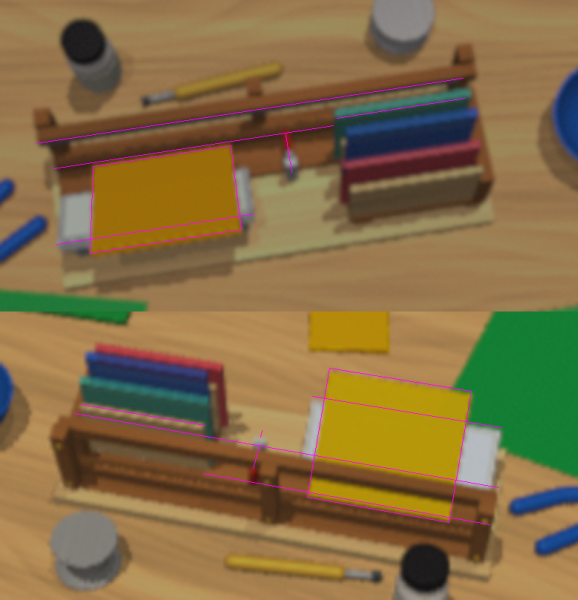

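```bash
python3 -m crank '[[0,0,0,0.293],[0,0,0,0.293],[0,0,0,0.293],[0,0,0,0.293],[0,0,0,0.293],[0,0,0,0.293],[0,0,0,0.293],[0,0,0,0.293],[0,0,0,0]]' 50 20
cat >> h.py <<'E'
X,Y,W=.662,.0694,8.06
def torack(p):
    a=np.radians(W);c,s=np.cos(a),np.sin(a);d=np.asarray(p)-[X,Y,0]
    return np.array([c*d[0]+s*d[1],-s*d[0]+c*d[1],d[2]])*1000
def st():
    o=bot.get_obs();f=o["contact_force"];r=torack(f/1000+[X,Y,0])
    print("t",round(o["time_s"],2),"rack",torack(o["tcp_pos"]).round(1),"yaw",o["eef_rot"].round(2),"F(rack)",r.round(2),"gap",round(o["finger_gap"]*85.4,1),"grip",round(o["grasp_force"],1))
E
python3 -c "from h import *;st()"
```

```text
time_s: 1.0
tcp_pos: [0.1523, 0.5802, 0.2309]
eef_rot: [-180.0, 0.0, 98.0]
contact_force: [0.4, 0.2, 0.7]
finger_gap: 0.587
grasp_force: 0.0
t 1.0 rack [-433.   577.2  230.9] yaw [-1.7998e+02  3.0000e-02  9.8010e+01] F(rack) [0.45 0.09 0.68] gap 50.1 grip 0.0
```

```bash
python3 -m crank '[[-0.42,0.33,0,0],[-0.42,0.33,0,0],[-0.42,0.33,0,0],[-0.42,0.33,0,0],[-0.42,0.33,0,0],[-0.42,0.33,0,0],[-0.42,0.33,0,0],[-0.42,0.33,0,0],[-0.42,0.33,0,0],[-0.42,0.33,0,0],[-0.42,0.33,0,0],[-0.42,0.33,0,0]]' >/dev/null
python3 -m crank '[[-0.33,0.26,0.25,0],[-0.33,0.26,0.25,0],[-0.33,0.26,0.25,0],[0,0,0.2,0],[0,0,0,0],[0,0,0,0]]' >/dev/null
python3 - <<'E'
from h import *
st()
o=bot.get_obs();im,d=bot.grab_frame("scene");cv2.imwrite("pics/s1.png",cv2.resize(im[140:320,220:460,::-1],None,fx=3,fy=3,interpolation=cv2.INTER_CUBIC))
E
```

```text
t 2.8 rack [-77.5 126.3 160.2] yaw [-1.7996e+02 -2.0000e-02  9.8280e+01] F(rack) [-0.34 -0.1   0.27] gap 50.0 grip 0.0
```

View pics/s1.png

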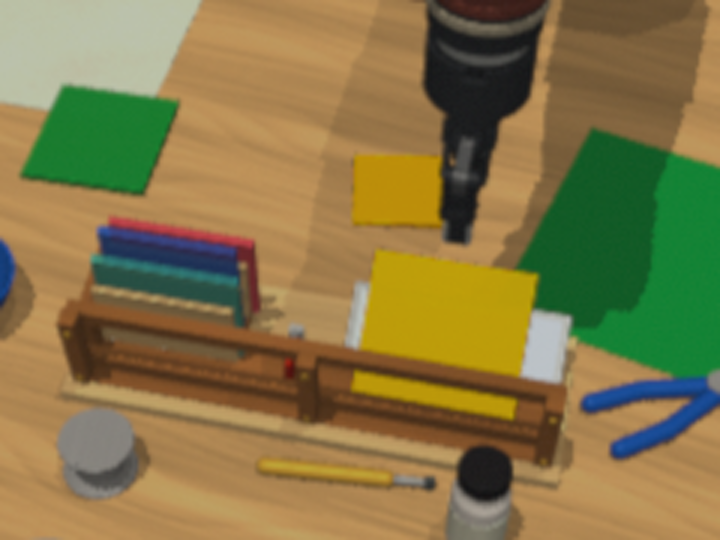

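```bash
python3 -m crank '[[0,-0.02,0.25,0],[0,0,0.25,0],[0,0,0.25,0],[0,0,0.2,0],[0,0,0.1,0],[0,0,0.1,0],[0,0,0,0],[0,0,0,0]]' >/dev/null
python3 - <<'E'
from h import *
st()
for n,s in (("scene",(slice(180,300),slice(300,460))),):
    im,d=bot.grab_frame(n);st();P=pts(n,d)
    o=bot.get_obs();t=torack(o["tcp_pos"])
    Q=np.apply_along_axis(torack,1,P[d>0].reshape(-1,3)); c=im[d>0]
    m=(abs(Q[:,1]-t[1])<16)&(Q[:,0]>-75)&(Q[:,0]<-25)&(c.max(1)<110)&(Q[:,2]>55)&(Q[:,2]<160)
    q=Q[m];print(len(q),"dark far-finger z min pctl",np.percentile(q[:,2],[0,2,5,50]).round(1),"x",np.percentile(q[:,0],[5,50,95]).round(1),"y",np.percentile(q[:,1],[5,50,95]).round(1))
    cv2.imwrite("pics/s2.png",cv2.resize(im[180:300,300:460,::-1],None,fx=5,fy=5,interpolation=cv2.INTER_CUBIC))
E
```

```text
t 3.65 rack [-78.  125.6  74.5] yaw [179.95  -0.    98.15] F(rack) [-0.62  0.55 -0.01] gap 50.1 grip 0.0
t 3.7 rack [-77.8 125.6  74.7] yaw [179.93  -0.    98.14] F(rack) [ 1.07  0.28 -0.31] gap 49.8 grip 0.0
94 dark far-finger z min pctl [ 80.4  84.5  85.7 142.5] x [-54.7 -45.3 -35.1] y [111.2 129.8 140.3]
```

View pics/s2.png

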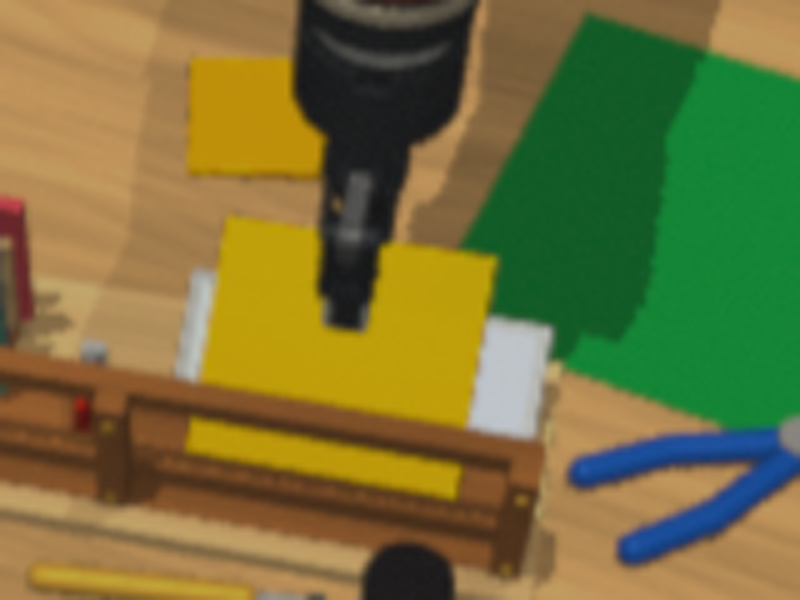

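```bash
python3 -m crank '[[0,0,0.08,0],[0,0.02,0,0],[0,0.02,0,0],[0,0,0,0]]' >/dev/null; python3 -c "from h import *;st()"
python3 -m crank '[[0,0.014,0,0],[0,0.013,0,0],[0,0,0,0]]' >/dev/null; python3 -c "from h import *;st()"
```

```text
t 4.1 rack [-75.1 125.5  67.9] yaw [179.99  -0.    98.13] F(rack) [-0.86  0.21 -0.4 ] gap 50.2 grip 0.0
t 4.4 rack [-73.1 125.6  67.9] yaw [179.99  -0.    98.13] F(rack) [ 0.13  0.27 -0.5 ] gap 50.1 grip 0.0
```

```bash
python3 -m crank '[[0,0.013,0,0],[0,0.013,0,0],[0,0,0,0]]' >/dev/null; python3 -c "from h import *;st()"
python3 -m crank '[[0,0.013,-0.01,0],[0,0.013,-0.01,0],[0,0,0,0]]' >/dev/null; python3 -c "from h import *;st()"
```

```text
t 4.7 rack [-72.  125.6  67.6] yaw [-179.91   -0.     98.14] F(rack) [-5.14  0.2   1.13] gap 50.4 grip 2.2
t 5.0 rack [-70.6 125.7  69.2] yaw [-179.86   -0.     98.14] F(rack) [-9.05  0.11  4.41] gap 50.0 grip 4.2
```

```bash
python3 -m crank '[[0,0,-0.02,0],[0,0,-0.02,0],[0,0.032,-0.038,0],[0,0.032,-0.038,0],[0,0.032,-0.038,0],[0,0.032,-0.038,0],[0,0,0,0]]' >/dev/null; python3 -c "from h import *;st()"
```

```text
t 5.7 rack [-59.  125.6  84.4] yaw [179.93  -0.    98.13] F(rack) [-1.39 -0.62 -0.1 ] gap 50.4 grip 0.6
```

```bash
python3 -m crank '[[0,0.035,-0.029,0],[0,0.035,-0.029,0],[0,0.035,-0.029,0],[0,0.035,-0.028,0],[0,0.035,-0.028,0],[0,0.035,-0.028,0],[0,0,0,0]]' >/dev/null; python3 -c "from h import *;st()"
python3 -m crank '[[0,0.04,-0.023,0],[0,0.04,-0.023,0],[0,0.04,-0.022,0],[0,0.04,-0.021,0],[0,0.04,-0.02,0],[0,0.04,-0.02,0],[0,0,0,0]]' >/dev/null
python3 - <<'E'
from h import *
st()
im,d=bot.grab_frame("scene");cv2.imwrite("pics/s3.png",cv2.resize(im[160:310,280:480,::-1],None,fx=4,fy=4,interpolation=cv2.INTER_CUBIC))
E
```

```text
t 6.4 rack [-43.4 125.6  96.9] yaw [ 1.7994e+02 -1.0000e-02  9.8130e+01] F(rack) [-1.21  0.47  1.44] gap 49.8 grip 0.7
t 7.1 rack [-25.5 125.6 106.4] yaw [ 1.7996e+02 -1.0000e-02  9.8130e+01] F(rack) [-0.82 -0.2   0.54] gap 50.1 grip 0.5
```

View pics/s3.png

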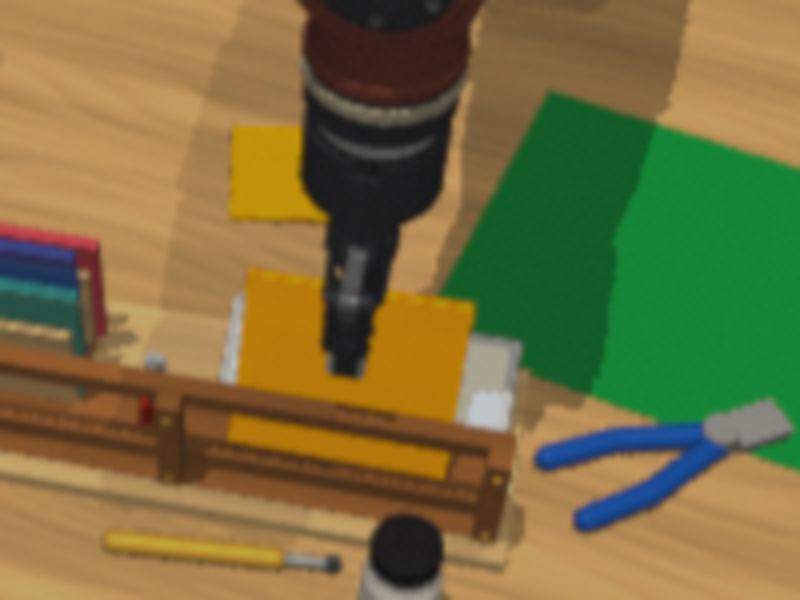

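```bash
python3 -m crank '[[0,0,-0.03,0],[0,0,-0.02,0],[0,0,0,0]]' 36 >/dev/null; python3 -c "from h import *;st()"
python3 -m crank '[[0,0,-0.02,0],[0,0,-0.02,0],[0,0,0,0]]' 24 >/dev/null; python3 -c "from h import *;st()"
```

```text
t 7.45 rack [-25.9 125.7 110.3] yaw [179.97  -0.    98.14] F(rack) [-1.04 -0.    0.53] gap 36.2 grip 0.4
t 7.75 rack [-25.9 125.7 113.2] yaw [ 1.7997e+02 -1.0000e-02  9.8140e+01] F(rack) [-0.2  -0.03  1.31] gap 23.8 grip 0.3
```

```bash
python3 -m crank '[[0,0.04,-0.012,0],[0,0.04,-0.01,0],[0,0.04,-0.006,0],[0,0.04,-0.006,0],[0,0.04,-0.004,0],[0,0.04,0,0],[0,0.04,0,0],[0,0,0,0]]' >/dev/null; python3 -c "from h import *;st()"
python3 -m crank '[[0,0,0,0],[0,0,0,0],[0,0,0,0]]' 14 >/dev/null; python3 -c "from h import *;st()"
```

```text
t 8.55 rack [ -4.7 125.6 115.7] yaw [179.99  -0.    98.13] F(rack) [-0.53 -0.9  -0.49] gap 24.2 grip 0.0
t 8.85 rack [ -5.1 125.7 115.8] yaw [ 1.800e+02 -1.000e-02  9.814e+01] F(rack) [ 0.33 -0.35  0.56] gap 14.1 grip 0.0
```

```bash
python3 -m crank '[[0,0.028,0,0],[0,0.028,0,0],[0,0.028,0,0],[0,0.028,0,0],[0,0.028,0,0],[0,0.028,0,0],[0,0.028,0,0],[0,0.028,0,0],[0,0,0,0],[0,0,0,0]]' >/dev/null
python3 - <<'E'
from h import *
st()
im,d=bot.grab_frame("scene");cv2.imwrite("pics/s4.png",cv2.resize(im[160:310,280:480,::-1],None,fx=4,fy=4,interpolation=cv2.INTER_CUBIC))
E
```

```text
t 9.85 rack [ 11.7 125.7 115.8] yaw [-180.     -0.     98.13] F(rack) [ 0.3  -0.1  -0.51] gap 14.1 grip 0.0
```

View pics/s4.png

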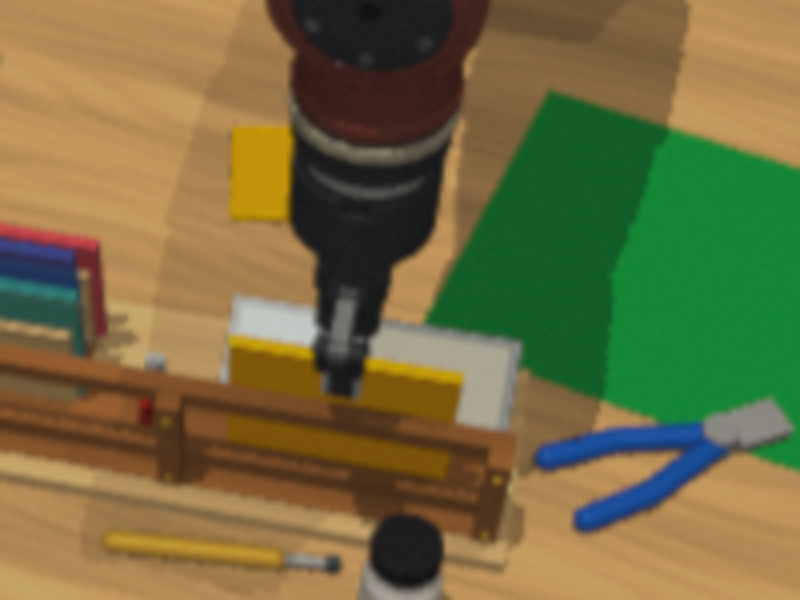

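```bash
python3 -m crank '[[0,0.02,0,0],[0,0.014,0,0],[0,0,0,0]]' >/dev/null
cat >> h.py <<'E'
def amber(tag=None):
    im,d=bot.grab_frame("scene");P=pts("scene",d);h=cv2.cvtColor(im,cv2.COLOR_RGB2HSV)
    m=(h[...,0]>15)&(h[...,0]<28)&(h[...,1]>200)&(d>0);m=cv2.erode(m.astype(np.uint8),np.ones((2,2)))>0
    Q=np.apply_along_axis(torack,1,P[m]);Q=Q[(abs(Q[:,0])<40)&(Q[:,2]>25)&(Q[:,1]<230)&(Q[:,1]>-170)]
    q=Q[Q[:,2]<128]
    for _ in range(4):
        A=np.c_[q[:,2],q[:,1],np.ones(len(q))];c=np.linalg.lstsq(A,q[:,0],rcond=None)[0]
        r=q[:,0]-A@c;q=q[abs(r)<max(2*r.std(),1)]
    print("n",len(q),"lean",np.degrees(np.arctan(c[0])).round(2),"twist",np.degrees(np.arctan(c[1])).round(2),"x at z=14",(c[2]+14*c[0]+c[1]*np.median(q[:,1])).round(1),"y",np.percentile(Q[:,1],[1,99]).round(1),"zmax",np.percentile(Q[:,2],99).round(1))
    if tag:cv2.imwrite(f"pics/{tag}.png",cv2.resize(im[160:310,260:460,::-1],None,fx=4,fy=4,interpolation=cv2.INTER_CUBIC))
E
python3 -c "
from h import *
st();amber()"
```

```text
t 10.2 rack [ 13.8 125.8 115.9] yaw [-179.93   -0.     98.14] F(rack) [-4.4  -0.14  3.32] gap 13.7 grip 2.8
n 601 lean 8.73 twist -0.09 x at z=14 1.8 y [ 66.7 187.8] zmax 282.6
```

```bash
python3 -m crank '[[0,-0.02,0,0],[0,-0.015,0,0],[0,0,-0.05,0],[0,0,-0.1,0],[0,0,-0.15,0],[0,0,-0.2,0],[0,0,-0.2,0],[0,0,0,0]]' >/dev/null
python3 -c "
from h import *
st();amber()"
python3 -m crank '[[0.2,-0.04,0,0],[0.2,-0.04,0,0],[0.2,-0.04,0,0],[0.2,-0.04,0,0],[0.2,-0.04,0,0],[0.2,-0.07,0,0],[0,0,0,0]]' 0 >/dev/null
python3 -c "
from h import *
st();amber('s5')"
```

```text
t 11.05 rack [ 13.3 125.6 172.3] yaw [1.7971e+02 1.0000e-02 9.8130e+01] F(rack) [ 0.46  0.16 -0.32] gap 14.1 grip 0.0
n 672 lean 8.63 twist -0.07 x at z=14 1.8 y [ 66.8 187.6] zmax 274.9
t 11.8 rack [ -9.6 218.2 168.4] yaw [-1.7999e+02 -3.0000e-02  9.8280e+01] F(rack) [ 0.41 -0.93 -0.12] gap -0.1 grip 0.0
n 662 lean 8.58 twist -0.06 x at z=14 1.9 y [ 66.7 187.4] zmax 133.1
```

View pics/s5.png

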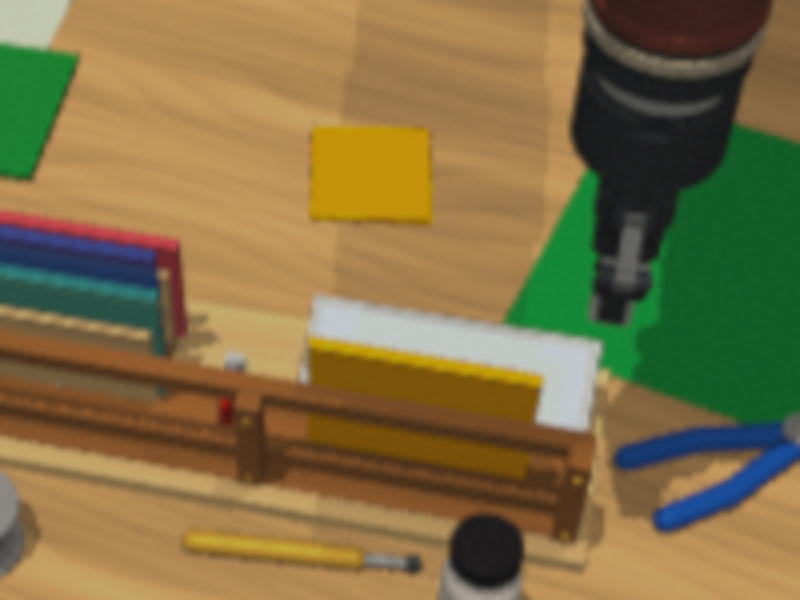

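```bash
python3 -m crank '[[0,0.01,0.2,0],[0,0,0.2,0],[0,0,0.2,0],[0,0,0.2,0],[0,0,0.2,0],[0,0,0.2,0],[0,0,0,0]]' >/dev/null
python3 -c "
from h import *
st()"
python3 -m crank '[[-0.08,0,0,0],[-0.08,0,0,0],[-0.03,0,0,0],[0,0,0,0]]' >/dev/null
python3 -c "
from h import *
st()"
```

```text
t 12.55 rack [ -9.6 215.4  75. ] yaw [-1.7976e+02  2.0000e-02  9.8130e+01] F(rack) [0.04 0.11 0.17] gap -0.2 grip 0.0
t 12.95 rack [ -7.3 201.2  79.3] yaw [ 1.7991e+02 -3.0000e-02  9.8110e+01] F(rack) [ 0.19  1.04 -0.74] gap 0.4 grip 0.0
```

```bash
python3 -m crank '[[-0.03,-0.02,0,0],[-0.05,0,0,0],[-0.05,0,0,0],[-0.05,0,0,0],[-0.06,0,0,0],[0,0,0,0]]' >/dev/null
python3 -c "
from h import *
st();amber()"
```

```text
t 13.55 rack [ -9.4 182.6  78.2] yaw [-1.7999e+02  1.0000e-02  9.8090e+01] F(rack) [-0.36  1.78  0.36] gap -0.4 grip 0.0
n 744 lean 6.2 twist 0.78 x at z=14 3.5 y [ 45.3 167.8] zmax 133.3
```

```bash
python3 -m crank '[[-0.07,0,0,0],[-0.07,0,0,0],[-0.07,0,0,0],[-0.07,0,0,0],[-0.06,0,0,0],[-0.06,0,0,0],[-0.06,0,0,0],[0,0,0,0]]' >/dev/null
python3 -c "
from h import *
st();amber()"
python3 -m crank '[[-0.06,0,0,0],[-0.06,0,0,0],[-0.06,0,0,0],[-0.06,0,0,0],[-0.06,0,0,0],[-0.06,0,0,0],[0,0,0,0]]' >/dev/null
python3 -c "
from h import *
st();amber('s6')"
```

```text
t 14.4 rack [ -9.4 148.2  78.2] yaw [-1.7999e+02  2.0000e-02  9.8100e+01] F(rack) [ 0.61  0.49 -1.27] gap 0.1 grip 0.0
n 683 lean 6.21 twist -0.27 x at z=14 3.9 y [ 11.9 134.9] zmax 238.1
t 15.15 rack [ -9.1 121.4  78.6] yaw [179.97   0.    98.11] F(rack) [0.76 3.79 1.76] gap 0.2 grip 0.0
n 686 lean 6.88 twist -0.68 x at z=14 3.4 y [-14.2 114.5] zmax 240.2
```

View pics/s6.png

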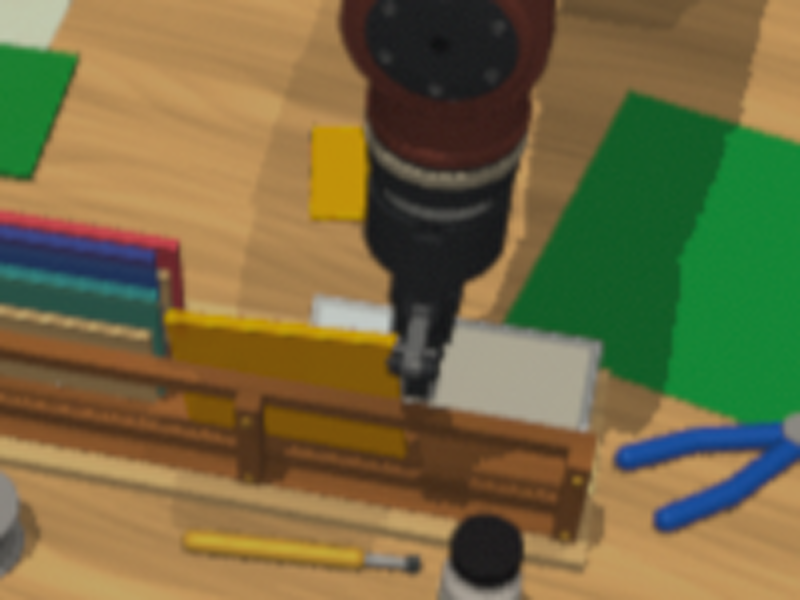

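```bash
for i in 1; do python3 -m crank '[[-0.06,0,0,0],[-0.06,0,0,0],[-0.06,0,0,0],[-0.06,0,0,0],[-0.06,0,0,0],[-0.06,0,0,0],[-0.06,0,0,0],[-0.06,0,0,0],[0,0,0,0]]' >/dev/null; done
python3 -c "
from h import *
st();amber()"
python3 -m crank '[[-0.06,0,0,0],[-0.06,0,0,0],[-0.06,0,0,0],[-0.06,0,0,0],[-0.06,0,0,0],[-0.06,0,0,0],[-0.06,0,0,0],[-0.06,0,0,0],[0,0,0,0]]' >/dev/null
python3 -c "
from h import *
st();amber()"
```

```text
t 16.1 rack [-9.4 85.6 78.2] yaw [-1.7999e+02  1.0000e-02  9.8120e+01] F(rack) [0.95 2.95 1.32] gap -0.3 grip 0.3
n 669 lean 6.05 twist -0.32 x at z=14 4.3 y [-48.9  81.4] zmax 144.0
t 17.05 rack [-9.3 48.9 78.1] yaw [-1.7998e+02  4.0000e-02  9.8080e+01] F(rack) [ 0.52  1.92 -0.43] gap -0.4 grip 0.2
n 662 lean 5.84 twist 0.15 x at z=14 4.5 y [-85.6  45. ] zmax 144.6
```

```bash
python3 -m crank '[[-0.055,0,0,0],[-0.055,0,0,0],[-0.055,0,0,0],[-0.055,0,0,0],[-0.055,0,0,0],[-0.055,0,0,0],[-0.055,0,0,0],[-0.055,0,0,0],[-0.055,0,0,0],[-0.055,0,0,0],[0,0,0,0]]' >/dev/null
python3 -c "
from h import *
st();amber()"
python3 -m crank '[[-0.03,0,0,0],[-0.03,0,0,0],[-0.03,0,0,0],[-0.03,0,0,0],[-0.02,0,0,0],[-0.02,0,0,0],[0,0,0,0]]' >/dev/null
python3 -c "
from h import *
st();amber()"
```

```text
t 18.2 rack [-9.3  8.3 78.3] yaw [-1.7999e+02  1.0000e-02  9.8120e+01] F(rack) [-0.24  2.05  0.3 ] gap 0.4 grip 0.4
n 686 lean 5.66 twist -0.02 x at z=14 4.7 y [-125.3    4.9] zmax 145.4
t 18.95 rack [-9.2 -3.1 78.3] yaw [-1.800e+02 -2.000e-02  9.815e+01] F(rack) [0.3  4.75 2.85] gap -0.2 grip 0.8
n 660 lean 5.71 twist -0.0 x at z=14 4.7 y [-137.9   -6.1] zmax 144.3
```

```bash
for k in 1; do python3 -m crank '[[-0.02,0,0,0],[-0.02,0,0,0],[0,0,0,0]]' >/dev/null; python3 -c "
from h import *
st()"; done
python3 -m crank '[[-0.014,0,0,0],[-0.014,0,0,0],[0,0,0,0]]' >/dev/null; python3 -c "
from h import *
st()"
python3 -m crank '[[-0.014,0,0,0],[0,0,0,0]]' >/dev/null; python3 -c "
from h import *
st()"
python3 -m crank '[[-0.014,0,0,0],[0,0,0,0]]' >/dev/null; python3 -c "
from h import *
st();amber()"
```

```text
t 19.3 rack [-9.2 -6.2 78.3] yaw [ 1.800e+02 -1.000e-02  9.814e+01] F(rack) [0.76 4.26 2.27] gap 0.0 grip 0.8
t 19.6 rack [-9.3 -8.6 78.1] yaw [-1.7998e+02  1.0000e-02  9.8130e+01] F(rack) [-0.05  3.51  0.18] gap 0.0 grip 0.4
t 19.8 rack [-9.2 -9.7 78.2] yaw [-1.7999e+02  1.0000e-02  9.8130e+01] F(rack) [-0.4   3.1   0.36] gap 0.1 grip 0.4
t 20.0 rack [ -9.2 -10.7  78.2] yaw [-180.      0.     98.13] F(rack) [0.89 3.43 0.93] gap 0.1 grip 0.4
n 674 lean 5.68 twist -0.03 x at z=14 4.8 y [-144.8  -13.7] zmax 144.3
```

```bash
for k in 1; do python3 -m crank '[[-0.014,0,0,0],[0,0,0,0]]' >/dev/null; python3 -c "
from h import *
st()"; done
python3 -m crank '[[-0.014,0,0,0],[0,0,0,0]]' >/dev/null; python3 -c "
from h import *
st()"
python3 -m crank '[[-0.014,0,0,0],[0,0,0,0]]' >/dev/null; python3 -c "
from h import *
st();amber('s7')"
```

```text
t 20.25 rack [ -9.2 -11.7  78.3] yaw [-180.     -0.     98.13] F(rack) [0.61 4.16 0.66] gap 0.1 grip 0.4
t 20.45 rack [ -9.2 -12.8  78.3] yaw [180.     0.    98.13] F(rack) [0.2  3.14 0.17] gap 0.2 grip 0.5
t 20.65 rack [ -9.2 -13.8  78.3] yaw [180.    -0.    98.13] F(rack) [-0.43  2.83  2.03] gap 0.2 grip 0.5
n 671 lean 5.71 twist 0.08 x at z=14 4.8 y [-148.4  -18. ] zmax 144.3
```

View pics/s7.png

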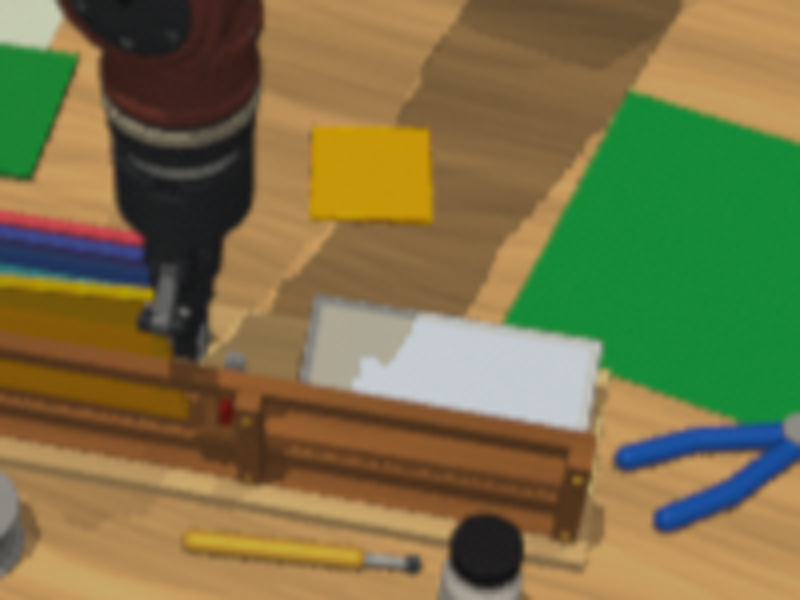

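```bash
python3 -m crank '[[-0.014,0,0,0],[0,0,0,0]]' >/dev/null; python3 -c "
from h import *
st()"
python3 -m crank '[[-0.014,0,0,0],[0,0,0,0]]' >/dev/null; python3 -c "
from h import *
st()"
python3 -m crank '[[-0.01,0,0,0],[0,0,0,0]]' >/dev/null; python3 -c "
from h import *
st();amber()"
```

```text
t 20.9 rack [ -9.1 -14.9  78.3] yaw [180.     0.    98.13] F(rack) [ 0.92  3.   -0.12] gap 0.0 grip 0.5
t 21.1 rack [ -9.1 -15.9  78.3] yaw [180.     0.    98.13] F(rack) [0.67 2.99 0.21] gap -0.1 grip 0.5
t 21.3 rack [ -9.1 -16.5  78.3] yaw [ 1.7999e+02 -1.0000e-02  9.8140e+01] F(rack) [0.92 3.45 0.5 ] gap -0.1 grip 0.5
n 666 lean 5.8 twist 0.03 x at z=14 4.6 y [-150.5  -19.6] zmax 145.0
```

```bash
python3 -m crank '[[-0.014,0,0,0],[0,0,0,0]]' >/dev/null; python3 -c "
from h import *
st()"
python3 -m crank '[[-0.014,0,0,0],[0,0,0,0]]' >/dev/null; python3 -c "
from h import *
st()"
python3 -m crank '[[-0.01,0,0,0],[0,0,0,0]]' >/dev/null; python3 -c "
from h import *
st();amber()"
```

```text
t 21.55 rack [ -9.  -16.9  78.5] yaw [ 1.7998e+02 -7.0000e-02  9.8170e+01] F(rack) [0.26 7.19 3.08] gap -0.2 grip 1.2
t 21.75 rack [ -9.  -17.2  78.7] yaw [ 1.7996e+02 -1.4000e-01  9.8210e+01] F(rack) [0.05 9.53 4.35] gap 0.5 grip 2.0
t 21.95 rack [ -8.9 -17.3  78.8] yaw [179.95  -0.19  98.24] F(rack) [-0.11 12.43  4.48] gap -0.2 grip 2.5
n 682 lean 5.91 twist 0.16 x at z=14 4.5 y [-150.5  -20. ] zmax 145.4
```

```bash
python3 -m crank '[[0.02,0,0,0],[0.02,0,0,0],[0.04,0,0,0],[0.08,0,0,0],[0,-0.02,-0.15,0],[0,0,-0.25,0],[0,0,-0.3,0],[0,0,-0.3,0],[0,0,-0.3,0],[0.3,-0.3,0,0],[0.3,-0.3,0,0],[0,0,0,0]]' >/dev/null
python3 - <<'E'
from h import *
st();amber()
a,d=bot.grab_frame("scene");b,_=bot.grab_frame("top")
a0=np.load("scene0.npz")["im"]
A=cv2.resize(a[190:310,220:420,::-1],(780,468),interpolation=cv2.INTER_CUBIC)
B=cv2.resize(b[150:290,190:450,::-1],None,fx=3,fy=3,interpolation=cv2.INTER_CUBIC)
o=np.vstack([A,B]);cv2.imwrite("pics/fin.png",cv2.resize(o,None,fx=600/o.shape[0],fy=600/o.shape[0],interpolation=cv2.INTER_AREA))
E
```

```text
t 23.2 rack [-57.5  39.6 177.2] yaw [180.    -0.    98.24] F(rack) [-1.21 -0.34 -0.31] gap 0.1 grip 0.0
n 698 lean 7.0 twist -0.3 x at z=14 4.5 y [-140.5  -15.8] zmax 133.3
```

View pics/fin.png

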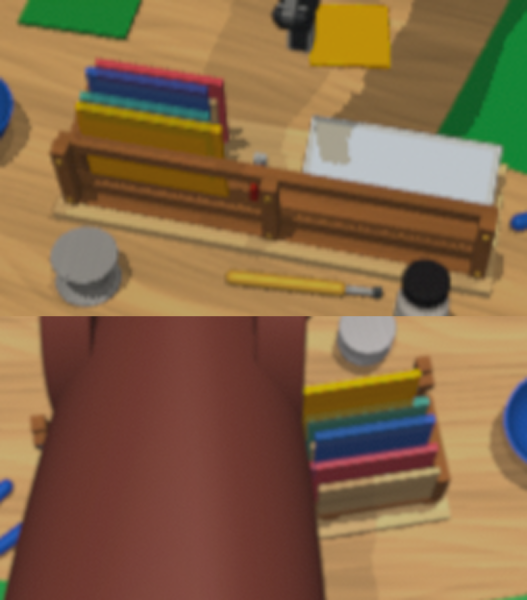

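```bash
python3 -m crank '[[-0.12,0.21,0,0],[-0.12,0.21,0,0],[-0.12,0.22,0,0],[0,0,0.25,0],[0,0,0.25,0],[0,0,0.25,0],[0,0,0.25,0],[0,0,0.2,0],[0,0,0.15,0],[0,0,0.07,0],[0,0,0,0]]' >/dev/null
python3 -c "
from h import *
st();amber()"
```

```text
t 24.45 rack [-7.9 10.5 68.8] yaw [-1.7996e+02 -1.0000e-02  9.8120e+01] F(rack) [-0.4  -0.87  0.28] gap -0.1 grip 0.0
n 646 lean 6.95 twist -0.04 x at z=14 4.5 y [-140.3  -15.9] zmax 133.2
```

```bash
python3 -m crank '[[-0.08,0,0,0],[-0.08,0,0,0],[-0.02,0,0,0],[0,0,0,0]]' >/dev/null
python3 -c "
from h import *
st()"
python3 -m crank '[[-0.014,0,0.003,0],[-0.014,0,0.003,0],[-0.014,0,0.003,0],[0,0,0,0]]' >/dev/null
python3 -c "
from h import *
st();amber()"
```

```text
t 24.9 rack [-7.8 -3.4 69.7] yaw [-1.7999e+02  1.0000e-02  9.8100e+01] F(rack) [-3.64 -1.52  1.26] gap 0.5 grip 0.0
t 25.3 rack [-7.8 -3.7 69.2] yaw [180.    -0.2   98.26] F(rack) [-5.42 10.96  6.96] gap -0.0 grip 0.0
n 637 lean 6.91 twist -0.15 x at z=14 4.5 y [-140.6  -17.3] zmax 133.6
```

```bash
python3 -m crank '[[0.05,0,0,0],[0.02,-0.03,0,0],[0,-0.02,0,0],[0,0,0,0]]' >/dev/null
python3 - <<'E'
from h import *
st()
im,d=bot.grab_frame("wrist");cv2.imwrite("pics/w.png",im[:,:,::-1])
E
```

```text
t 25.75 rack [-11.5  -0.9  68.6] yaw [179.99   0.    98.13] F(rack) [-0.4  -1.54 -0.86] gap -0.1 grip 0.0
```

View pics/w.png

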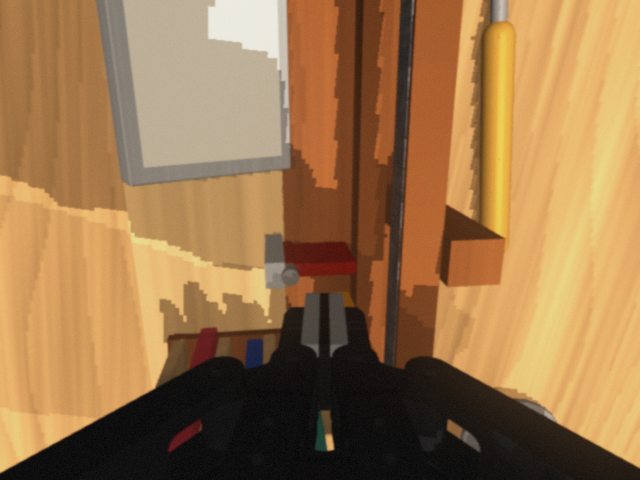

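```bash
python3 - <<'E'
from h import *
from scipy.spatial.transform import Rotation as Ro
o=bot.get_obs();im,d=bot.grab_frame("wrist")
i=bot.camera_info("wrist");K=i["K"];v,u=np.mgrid[:480,:640]
c=np.stack([(u-K[0,2])/K[0,0]*d,(v-K[1,2])/K[1,1]*d,d],-1)
M=i["mount"];t=c@M[:3,:3].T+M[:3,3]
R=Ro.from_euler("xyz",o["eef_rot"],degrees=True).as_matrix()
w=t@R.T+o["tcp_pos"];h=cv2.cvtColor(im,cv2.COLOR_RGB2HSV)
ok=d>0
T=t*1000
f=ok&(im.max(2)<140)&(T[...,2]<3)&(T[...,2]>-110)&(abs(T[...,0])<50)&(abs(T[...,1])<70)&(v>290)
for z in range(-110,5,8):
    m=f&(T[...,2]>=z)&(T[...,2]<z+8)
    if m.sum()>5:print("toolz",z,m.sum(),"x max/med",T[m][:,0].max().round(1),np.median(T[m][:,0]).round(1),"y",np.percentile(T[m][:,1],[1,99]).round(1))
am=ok&(h[...,0]>12)&(h[...,0]<28)&(h[...,1]>200)&(u>335)&(u<362)&(v>285)&(v<310)
Q=np.apply_along_axis(torack,1,w[am]);print(len(Q));print(Q[::max(1,len(Q)//12)].round(1))
r=ok&((h[...,0]<6)|(h[...,0]>174))&(h[...,1]>170)&(u>285)&(u<355)&(v>235)&(v<280)
Q=np.apply_along_axis(torack,1,w[r]);print("red",Q.mean(0).round(1),np.percentile(Q,[3,97],axis=0).round(1))
p=ok&(u>450)&(u<495)&(v>240)&(v<280)
Q=np.apply_along_axis(torack,1,w[p]);print("post",np.percentile(Q,[3,50,97],axis=0).round(1))
E
```

```text
toolz -94 1621 x max/med 20.1 18.5 y [-17.   18.1]
toolz -86 11617 x max/med 19.9 13.9 y [-55.6  56.1]
toolz -78 13497 x max/med 19.9 13.3 y [-51.3  52.5]
toolz -70 8161 x max/med 19.5 13.2 y [-45.1  46.3]
toolz -62 10947 x max/med 15.4 9.4 y [-38.1  39.2]
toolz -54 5896 x max/med 15.8 13.2 y [-33.5  34.7]
toolz -46 1765 x max/med 15.5 12.9 y [-25.9  26.5]
toolz -38 1443 x max/med 13.2 11.0 y [-48.6  13.3]
toolz -30 4408 x max/med 23.1 9.0 y [-47.7  34.7]
toolz -22 1728 x max/med 20.7 8.5 y [-44.5  22.3]
toolz -14 958 x max/med 16.7 8.7 y [-12.8  21.5]
toolz -6 102 x max/med 12.8 12.2 y [-6. 19.]
119
[[ -1.3 -14.4  15.2]
 [  0.2 -14.2  16.8]
 [ -0.9 -14.5  18.5]
 [  0.5 -14.   20.7]
 [ -1.  -14.8  21.2]
 [ -0.1 -14.4  23.1]
 [  0.8 -14.4  24.2]
 [  1.6 -14.3  25.5]
 [  2.1 -14.7  25.7]
 [  1.9 -13.6  29.2]
 [  2.4 -14.2  28.9]
 [  2.3 -14.1  30.1]
 [  2.3 -14.6  30.1]
 [  2.3 -14.7  31.1]]
red [-12.   11.8  38.5] [[-25.9   7.8  21.8]
 [  0.5  13.5  47.5]]
post [[25.1 27.5 95.9]
 [31.3 33.1 97.4]
 [37.6 38.6 98.8]]
```

```bash
python3 -m crank '[[0.03,0,-0.06,0],[0,0.035,-0.08,0],[-0.03,0,0,0],[0,0,0,0],[-0.014,0,0.002,0],[-0.014,0,0.002,0],[0,0,0,0]]' >/dev/null
python3 -c "
from h import *
st();amber()"
python3 -m crank '[[-0.014,0,0.004,0],[-0.014,0,0.004,0],[-0.014,0,0.004,0],[0,0,0,0]]' >/dev/null
python3 -c "
from h import *
st();amber()"
```

```text
t 26.55 rack [-8.8 -2.6 78.8] yaw [ 1.800e+02 -4.000e-02  9.815e+01] F(rack) [0.69 2.56 0.94] gap -0.1 grip 0.0
n 630 lean 7.27 twist -0.13 x at z=14 4.1 y [-140.4  -16.4] zmax 132.8
t 27.0 rack [-8.8 -6.2 77.9] yaw [-180.     -0.     98.13] F(rack) [-0.06  3.4   2.58] gap -0.2 grip 0.0
n 621 lean 6.91 twist 0.09 x at z=14 4.4 y [-143.7  -19.9] zmax 133.0
```

```bash
python3 -m crank '[[-0.014,0,0.004,0],[-0.014,0,0.004,0],[0,0,0,0]]' >/dev/null
python3 -c "
from h import *
st();amber()"
python3 -m crank '[[-0.014,0,0.004,0],[-0.014,0,0.004,0],[0,0,0,0]]' >/dev/null
python3 -c "
from h import *
st();amber()"
```

```text
t 27.35 rack [-8.8 -8.3 77.2] yaw [-180.      0.     98.12] F(rack) [0.56 2.83 1.57] gap 0.1 grip 0.0
n 628 lean 6.7 twist 0.05 x at z=14 4.5 y [-146.1  -21.8] zmax 133.4
t 27.7 rack [-8.7 -9.7 76.9] yaw [ 1.7998e+02 -6.0000e-02  9.8170e+01] F(rack) [0.46 5.34 2.76] gap 0.0 grip 0.0
n 629 lean 6.83 twist -0.07 x at z=14 4.5 y [-146.3  -23. ] zmax 133.1
```

```bash
python3 -m crank '[[-0.014,0,0.004,0],[-0.007,0,0.002,0],[0,0,0,0]]' >/dev/null
python3 -c "
from h import *
st();amber()"
python3 -m crank '[[0.01,0,0,0],[0.01,0,0,0],[0.01,0,0,0],[0.02,0,0,0],[0.02,0,0,0],[0.05,0,0,0],[0.05,0,0,0],[0,-0.03,-0.1,0],[0,0,-0.3,0],[0,0,-0.3,0],[0,0,-0.3,0],[0,0,0,0]]' >/dev/null
python3 - <<'E'
from h import *
from scipy.spatial.transform import Rotation as Ro
st();amber()
o=bot.get_obs();im,d=bot.grab_frame("wrist")
i=bot.camera_info("wrist");K=i["K"];v,u=np.mgrid[:480,:640]
c=np.stack([(u-K[0,2])/K[0,0]*d,(v-K[1,2])/K[1,1]*d,d],-1)
M=i["mount"];t=c@M[:3,:3].T+M[:3,3]
w=t@Ro.from_euler("xyz",o["eef_rot"],degrees=True).as_matrix().T+o["tcp_pos"];h=cv2.cvtColor(im,cv2.COLOR_RGB2HSV)
Q=np.apply_along_axis(torack,1,w[d>0]);H=h[d>0]
a=(H[:,0]>12)&(H[:,0]<28)&(H[:,1]>200)&(abs(Q[:,0]-5)<15)&(Q[:,1]<0)&(Q[:,1]>-60)
q=Q[a]
for lo,hi in((15,40),(40,70),(70,100),(100,130)):
    s=q[(q[:,2]>lo)&(q[:,2]<hi)]
    if len(s)>5:print("end y",lo,len(s),np.percentile(s[:,1],[50,95]).round(1))
r=((H[:,0]<6)|(H[:,0]>174))&(H[:,1]>170)&(abs(Q[:,1])<35)&(abs(Q[:,0]+15)<25)&(Q[:,2]<55)&(Q[:,2]>18)
print("red",r.sum(),np.percentile(Q[r],[3,50,97],axis=0).round(1))
E
```

```text
t 28.05 rack [ -8.6 -10.3  76.6] yaw [ 1.7997e+02 -1.3000e-01  9.8220e+01] F(rack) [-0.39 10.1   3.7 ] gap 0.3 grip 0.0
n 628 lean 6.77 twist 0.15 x at z=14 4.5 y [-146.3  -22.6] zmax 133.4
t 29.3 rack [ -9.3   0.5 155.8] yaw [1.7967e+02 8.0000e-02 9.8140e+01] F(rack) [ 1.21 -0.47  0.68] gap 0.0 grip 0.0
n 661 lean 7.03 twist -0.11 x at z=14 4.3 y [-146.4  -22.2] zmax 132.8
end y 15 323 [-22.3 -20.4]
end y 40 401 [-20.9 -20.3]
end y 70 409 [-20.7 -20.2]
end y 100 262 [-20.6 -20.2]
red 644 [[-22.9   7.6  23.2]
 [-10.2  12.3  44.8]
 [  0.7  13.   47.6]]
```

```bash
python3 -m crank '[[0.2,-0.2,-0.2,0],[0.3,-0.3,-0.1,0],[0.3,-0.3,0,0],[0,0,0,0],[0,0,0,0]]' >/dev/null
python3 -c "
from h import *
st();amber();print(bot.finish_job())"
```

```text
t 29.9 rack [-71.7  61.2 172.9] yaw [-179.95   -0.     98.19] F(rack) [-0.36 -0.7   0.45] gap 0.1 grip 0.0
n 651 lean 6.8 twist 0.0 x at z=14 4.6 y [-146.4  -22.2] zmax 132.9
the job is handed in; nothing more can be done
None
```

The amber sheet is home in its slot, leaning on the rails and against the end stop with the keeper shut behind it, handed in at 29.9 s; but during the slide its trailing end rode up about 11 mm, so its lower edge was not on the sill the whole way, and it came back down when I backed the fingers off, after which I slid it the last 7 mm home level.

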